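Close the solvent bottle vents in order

ROBOT

A 7-joint arm with a two-finger parallel gripper is mounted at the origin on the work surface. World frame = base frame: x ahead of the robot, y to its left, z up, the work surface at z = 0. Lengths are in m, angles in rad, forces in N, time in s.
With the tool pointing down it reaches from about 0.4 to 0.9 m from the base axis. Payload 5.5 kg.
Tool frame: the origin (TCP) lies between the finger pads; the fingertips stand 22 mm ahead of it and the grasp point (between the pads) lies 3 mm ahead of it; z points along the fingers, y is the line along which they close (so a half turn about z gives the same grasp; the last joint's range is limited). The gripper opens to 85 mm and grips with 20 to 120 N. Pads are 22 mm wide; open, the fingers measure 114 mm over their backs; the gripper's body (76 mm by 85 mm) begins 54 mm behind the grasp point. The pads swing forward as they close: fully open they stand 13 mm farther back than shut.
Start: joints at [1.43, 0.501, -0.427, 1.55, 0.221, 1.138, -0.21], TCP at [0.255, -0.598, 0.253] pointing down, gripper open.
Joint ranges: [-2.88, 2.88], [-0.31, 2.03], [-1.54, 1.56], [0.2, 2.42], [-1.41, 4.55], [0.19, 2.02], [-2.57, 2.57]. Speed limits (rad/s): [2.57, 2.57, 3.14, 3.14, 3.14, 3.14, 3.14].

INTERFACE

Orientations are given as a 3x3 rotation matrix whose columns are the frame's x, y, z axes.
In Python, from cell import arm gives the robot as it stands.
- The arm moves only by the shell command python3 -m creep 'ROWS' [OPENING]. ROWS is JSON, one flat list of numbers, 6 for each row, row after row: the shift along the tool's x, y, z in cm, then the turn, a rotation vector about the tool's x, y, z in rad. A call has 1 to 8 rows; each row shifts and turns the commanded pose from where the row before left it, along the tool's axes as they then stand; what a row does not reach is not made up. A row lasts 1/10 s, in which the tool goes at most 50 mm and 8.59 degrees, less where a joint would pass 70% of its speed; a pose out of reach is approached as far as the arm can. A call is refused whole if a number of a shift passes 5 or a number of a turn 0.15, either way. A call with a gripper value outside its range is refused whole. OPENING is the finger opening in cm, from 0 to 8.54, set as the call begins (- or left out, the last holds). The fingers move at their own pace and stop on an object; the grip force is fixed at half the most. Time passes only in rows, so rows that do not move let the fingers close. It gives the time, the measured TCP pose, the force, the opening and the grip force at its end, in the units of the state.
- arm.get_state(): the state, without advancing time (a new reading comes with each control period).
- arm.camera(name): name is "scene" or "side" or "wrist"; returns the picture (400x640x3 uint8, red, green, blue); there is no depth.
- arm.camera_model(name): a dict with "intrinsics" (3x3 intrinsics, pixels), "camera_from_world" (4x4, takes a point from world to camera coordinates); the wrist camera has in their place "mount" (4x4, takes a point from camera to tool coordinates, whose origin is the TCP and whose axes are the flange's). Camera axes: x right, y up, looking along -z (the intrinsics and any distortion apply to the point x, -y, -z); pixel columns grow to the right and rows downward; lengths in m; the calibration is good to about 2 mm. A picture is of the moment at which its call begins: read the wrist's pose just before it. camera_model takes no time and is no camera call.
- arm.finish_job(): hands the job in; it is judged then, once.
The state is a dict: "t": time; "q": joint angles; "joint_vel": joint speeds; "joint_efforts": joint torques, N m; "eef_pos": TCP position; "tool_rot": TCP orientation; "ft_force": force on the tool from outside, world axes, zero at the start; "moment": the same for the moment, N m; "finger_gap": finger opening in m; "grip_force": force on a finger pad.
Only numpy, scipy, OpenCV 4.12 (cv2) and the standard library are available. Lean on these libraries where they do the work, as an engineer would, in place of code of your own. Each camera call takes 0.05 s, during which the arm holds its last target. There are 200 camera calls.

TASK

Close the vents of the solvent bottles in the tray: with the fingertips, press the plug knob on top of the yellow-capped bottle fully home, then the red one, then the blue one, in that order and gently. Leave the white bottle's plug out, do not lift, shift or tip any bottle, and do not disturb the flask, vial box or wrench.

Things in the scene. Friction and masses are not known exactly. Their poses are not given: they have to be found in the camera images.
- tray: Fixed grey open tray, 240 x 240 mm outside, 30 mm high, walls 5 mm, floor 5 mm, a divider each way making four compartments of about 112 mm; its x axis points roughly away from the robot. Origin: centre of the underside. The four bottles stand in it in any arrangement.
- yellow_bottle: Closed clear glass bottle with a yellow screw cap, loose, standing upright in one compartment of the tray; body radius 34 mm, cap radius 21 mm, top of the cap 145 mm above the origin. Origin: centre of the underside; z up along the bottle. 0.2 to 0.6 kg.
- yellow_top (a point): Centre of the flat top face of the yellow vent plug's knob (round yellow knob, 26 mm across, 8 mm thick, on a 10 mm white stem, on the bottle's axis above the cap). 170 mm above the bottle's origin with the plug fully out, 158 mm when it is home (about 5 mm of stem still shows); moves down with the plug.
- yellow_plug (a joint): Travel of the yellow vent plug straight down into its cap, in m: 0 = fully out (up), 0.012 = fully home against its stop. Starts between 0 and 0.002. Slides stiffly, about 2.5 N plus some drag when pushed faster, and stays where it is left. The knob is springy on its stem: with the plug home it begins to yield at 4.5 N and gives 4 mm more up to 16 N.
- red_bottle: Closed amber glass bottle with a red screw cap, loose, standing upright in one compartment of the tray; body radius 34 mm, cap radius 21 mm, top of the cap 145 mm above the origin. Origin: centre of the underside; z up along the bottle. 0.2 to 0.6 kg.
- red_top (a point): Centre of the flat top face of the red vent plug's knob (round red knob, 26 mm across, 8 mm thick, on a 10 mm white stem, on the bottle's axis above the cap). 170 mm above the bottle's origin with the plug fully out, 158 mm when it is home (about 5 mm of stem still shows); moves down with the plug.
- red_plug (a joint): Travel of the red vent plug straight down into its cap, in m: 0 = fully out (up), 0.012 = fully home against its stop. Starts between 0 and 0.002. Slides stiffly, about 2.5 N plus some drag when pushed faster, and stays where it is left. The knob is springy on its stem: with the plug home it begins to yield at 4.5 N and gives 4 mm more up to 16 N.
- blue_bottle: Closed clear glass bottle with a blue screw cap, loose, standing upright in one compartment of the tray, a smaller bottle; body radius 28 mm, cap radius 21 mm, top of the cap 120 mm above the origin. Origin: centre of the underside; z up along the bottle. 0.2 to 0.6 kg.
- blue_top (a point): Centre of the flat top face of the blue vent plug's knob (round blue knob, 26 mm across, 8 mm thick, on a 10 mm white stem, on the bottle's axis above the cap). 145 mm above the bottle's origin with the plug fully out, 133 mm when it is home (about 5 mm of stem still shows); moves down with the plug.
- blue_plug (a joint): Travel of the blue vent plug straight down into its cap, in m: 0 = fully out (up), 0.012 = fully home against its stop. Starts between 0 and 0.002. Slides stiffly, about 2.5 N plus some drag when pushed faster, and stays where it is left. The knob is springy on its stem: with the plug home it begins to yield at 4.5 N and gives 4 mm more up to 16 N.
- white_bottle: Closed amber glass bottle with a white screw cap, loose, standing upright in one compartment of the tray; body radius 34 mm, cap radius 21 mm, top of the cap 145 mm above the origin. Origin: centre of the underside; z up along the bottle. 0.2 to 0.6 kg.
- white_top (a point): Centre of the flat top face of the white vent plug's knob (round white knob, 26 mm across, 8 mm thick, on a 10 mm white stem, on the bottle's axis above the cap). 170 mm above the bottle's origin with the plug fully out, 158 mm when it is home (about 5 mm of stem still shows); moves down with the plug.
- white_plug (a joint): Travel of the white vent plug straight down into its cap, in m: 0 = fully out (up), 0.012 = fully home against its stop. Starts between 0 and 0.002. Slides stiffly, about 2.5 N plus some drag when pushed faster, and stays where it is left. The knob is springy on its stem: with the plug home it begins to yield at 4.5 N and gives 4 mm more up to 16 N.
- flask: Clear conical flask, loose bystander on the bench beside the tray's +y side: base radius 32 mm, 80 mm high. Origin: centre of the underside.
- vial_box: White box with vial caps on top, loose bystander beside the tray's -y side: 75 x 110 x 39 mm high. Origin: centre of the underside.
- wrench: Small steel wrench, 130 mm long, lying flat on the bench between the tray and the robot, loose bystander. Origin: its underside, at mid-length.
Mind the look-alikes: they are no part of the job. What is shaped like the yellow_bottle but turquoise is not meant. What is shaped like the blue_bottle but purple is not meant.

How it is judged:
By the outcome, as a careful person would: the job done as asked, in the order asked, and still so for the second after the job is handed in, with the robot touching nothing.
It also fails if it takes over 45 s, if anything falls off the work surface, if the arm or the gripper's body presses on something with over 40 N, if the wrist force passes 120 N, or if a joint passes its speed limit or range.

## Working session

There is one attempt and no reset: what is moved stays moved. The work goes in short steps, Python scripts to look and compute and a shell command to move; the robot and the scene stay as the last step left them, time stands still between calls to the robot, and variables do not carry over. Pictures are saved under pics/ and viewed, at most 10 in all, crops included, and the job is handed in when it is done.

```bash
ls; mkdir -p pics; python3 - <<'E'
from cell import arm
import cv2,numpy as np
s=arm.get_state();print(s['t'],s['eef_pos'],np.round(s['tool_rot'],3).tolist(),s['finger_gap'],s['ft_force'])
for n in('scene','side'):
    cv2.imwrite(f'pics/{n}0.png',arm.camera(n)[:,:,::-1]);m=arm.camera_model(n);print(n,{k:np.round(v,3).tolist() for k,v in m.items()})
print(arm.camera_model('wrist'))
E
```

```text
pics
0.0 [ 0.25508868 -0.59714909  0.25225455] [[0.92, 0.393, -0.001], [0.393, -0.92, 0.002], [0.0, -0.002, -1.0]] 0.08564571136230986 [-0.03074335 -0.01889242  0.33241046]
scene {'intrinsics': [[516.001, 0.0, 325.664], [0.0, 516.001, 209.585], [0.0, 0.0, 1.0]], 'camera_from_world': [[-0.854, 0.521, -0.016, 0.439], [-0.34, -0.534, 0.774, 0.093], [0.394, 0.666, 0.633, -1.571], [0.0, 0.0, 0.0, 1.0]]}
side {'intrinsics': [[435.964, 0.0, 314.137], [0.0, 435.964, 196.036], [0.0, 0.0, 1.0]], 'camera_from_world': [[-0.873, -0.488, -0.012, 0.477], [0.339, -0.624, 0.705, -0.254], [-0.352, 0.611, 0.709, -0.84], [0.0, 0.0, 0.0, 1.0]]}
{'intrinsics': array([[359.53373312,   0.        , 317.03062618],
       [  0.        , 359.53373312, 198.13466127],
       [  0.        ,   0.        ,   1.        ]]), 'mount': array([[ 7.57220764e-04,  9.49936076e-01,  3.12443401e-01,
         8.05412626e-02],
       [ 9.99999442e-01, -4.89366547e-04, -9.35700366e-04,
        -2.34276040e-04],
       [-7.35956186e-04,  3.12443935e-01, -9.49935917e-01,
        -1.20475544e-01],
       [ 0.00000000e+00,  0.00000000e+00,  0.00000000e+00,
         1.00000000e+00]])}
```

View pics/scene0.png

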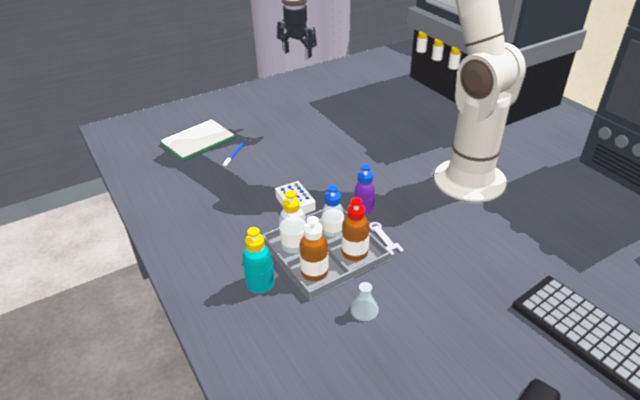

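View pics/side0.png

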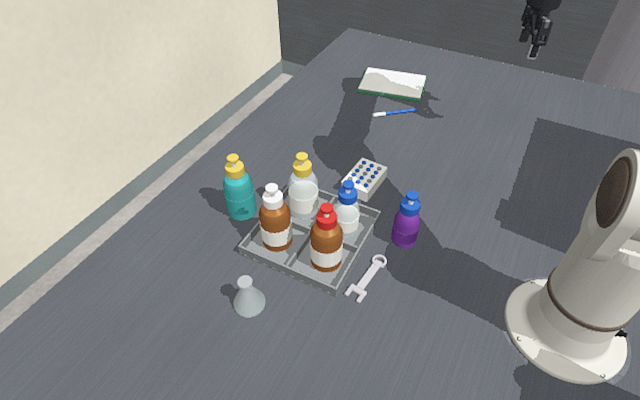

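The scene view shows yellow, white, red and blue knobs at about (291,197), (313,225), (356,204) and (333,190). The side view has them at (302,158), (272,189), (326,210) and (348,186). The turquoise and purple decoys stand outside the tray.

```bash
cat > h.py <<'E'
from cell import arm
import cv2,numpy as np
def ray(n,px,pose=None):
    m=arm.camera_model(n);K=np.array(m['intrinsics'])
    d=np.array([(px[0]-K[0,2])/K[0,0],-(px[1]-K[1,2])/K[1,1],-1.])
    if n=='wrist':
        M=np.array(m['mount']);p,R=pose;T=np.eye(4);T[:3,:3]=R;T[:3,3]=p;W=T@M
    else: W=np.linalg.inv(np.array(m['camera_from_world']))
    d=W[:3,:3]@d;return W[:3,3],d/np.linalg.norm(d)
def tri(rays):
    A=np.zeros((3,3));b=np.zeros(3)
    for o,d in rays:
        P=np.eye(3)-np.outer(d,d);A+=P;b+=P@o
    x=np.linalg.solve(A,b);return x,[round(1e3*np.linalg.norm((np.eye(3)-np.outer(d,d))@(x-o)),1) for o,d in rays]
def onz(r,z): o,d=r;return o+d*(z-o[2])/d[2]
E
python3 - <<'E'
from h import *
P={'yellow':((291,197),(302,158)),'red':((356,204),(326,210)),'blue':((333,190),(348,186)),'white':((313,225),(272,189)),'turq':((254,234),(233,160)),'purple':((365,170),(412,197))}
for k,(a,b) in P.items(): print(k,*tri([ray('scene',a),ray('side',b)]))
a=cv2.imread('pics/scene0.png')[150:260,230:390];b=cv2.imread('pics/side0.png')[140:250,220:380]
cv2.imwrite('pics/z.png',cv2.resize(np.vstack([a,b])[:, :],None,fx=2.7,fy=2.7,interpolation=cv2.INTER_CUBIC))
E
```

```text
yellow [ 0.59269224 -0.03024473  0.16262224] [np.float64(3.0), np.float64(3.0)]
red [0.47481879 0.07844389 0.1614838 ] [np.float64(1.3), np.float64(1.3)]
blue [ 0.47616344 -0.02314313  0.1392628 ] [np.float64(1.5), np.float64(1.5)]
white [0.59800577 0.08266675 0.15987576] [np.float64(4.9), np.float64(4.9)]
turq [0.72558442 0.0420588  0.15908726] [np.float64(1.6), np.float64(1.6)]
purple [ 0.34811736 -0.06561005  0.12885861] [np.float64(2.5), np.float64(2.5)]
```

```bash
python3 -m creep '[3.2,-2.9,-0.6,0,0,0,3.2,-2.9,-0.6,0,0,0,3.2,-2.9,-0.6,0,0,0,3.2,-2.9,-0.6,0,0,0,3.2,-2.9,-0.6,0,0,0,3.2,-2.9,-0.6,0,0,0,3.2,-2.9,-0.6,0,0,0,3.2,-2.9,-0.6,0,0,0]' 0
```

```text
t: 0.9
eef_pos: [0.3999, -0.282, 0.3013]
tool_rot: [[0.92, 0.393, -0.0], [0.393, -0.92, -0.0], [-0.0, -0.0, -1.0]]
ft_force: [0.6, -0.2, 1.0]
finger_gap: -0.0001
grip_force: 0.0
```

View pics/z.png

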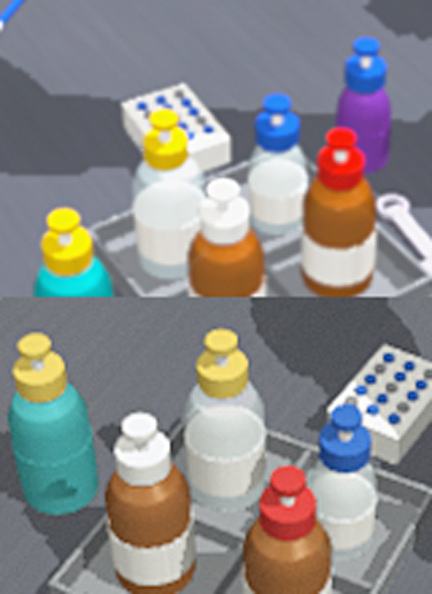

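The crop resolves the knobs from their caps. Knob centres in the scene view are yellow (290,194), red (356,201), blue (333,188) and white (313,220). In the side view they are yellow (302,157), red (327,208), blue (348,184) and white (272,188).

```bash
python3 -m creep '[3.2,-2.9,-0.6,0,0,0,3.2,-2.9,-0.6,0,0,0,3.2,-2.9,-0.6,0,0,0,3.2,-2.9,-0.6,0,0,0,3.2,-2.9,-0.6,0,0,0,3.2,-2.9,-0.6,0,0,0,3.2,-2.9,-0.6,0,0,0,3.2,-2.9,-0.6,0,0,0]' 0; python3 - <<'E'
from h import *
P={'yellow':((290.4,194),(301.9,156.7)),'red':((356.3,201),(326.7,208)),'blue':((332.6,188),(348.5,184)),'white':((312.6,220.4),(271.9,188))}
for k,(a,b) in P.items(): print(k,*tri([ray('scene',a),ray('side',b)]))
E

```

```text
t: 1.7
eef_pos: [0.5442, 0.0315, 0.3493]
tool_rot: [[0.92, 0.392, -0.0], [0.392, -0.92, -0.0], [-0.0, 0.0, -1.0]]
ft_force: [0.4, -0.3, -0.0]
finger_gap: 0.0002
grip_force: 0.0
yellow [ 0.59246363 -0.03088456  0.16877249] [np.float64(0.7), np.float64(0.7)]
red [0.47333489 0.07802736 0.16873415] [np.float64(0.5), np.float64(0.5)]
blue [ 0.47601926 -0.02494912  0.14407258] [np.float64(1.2), np.float64(1.2)]
white [0.59643781 0.08242273 0.16840037] [np.float64(1.0), np.float64(1.0)]
```

```bash
python3 -m creep '[0,0,0,0,0,0,0,0,0,0,0,0]'; python3 - <<'E'
from h import *
s=arm.get_state();np.savez('w1.npz',p=s['eef_pos'],R=s['tool_rot'],im=arm.camera('wrist'),f=s['ft_force'])
print(s['eef_pos'],s['ft_force'],s['q'])
cv2.imwrite('pics/w1.png',np.load('w1.npz')['im'][:,:,::-1])
E

```

```text
t: 1.9
eef_pos: [0.5437, 0.0317, 0.3489]
tool_rot: [[0.918, 0.396, -0.001], [0.396, -0.918, 0.001], [-0.001, -0.001, -1.0]]
ft_force: [-0.9, -1.2, -0.1]
finger_gap: -0.0001
grip_force: 0.0
[0.54372498 0.03166977 0.34891786] [-0.89725997 -1.15238065 -0.06805532] [ 0.57802299  0.29050356 -0.83476227  1.68759319  0.22380141  1.2639656
 -1.46766146]
```

View pics/w1.png

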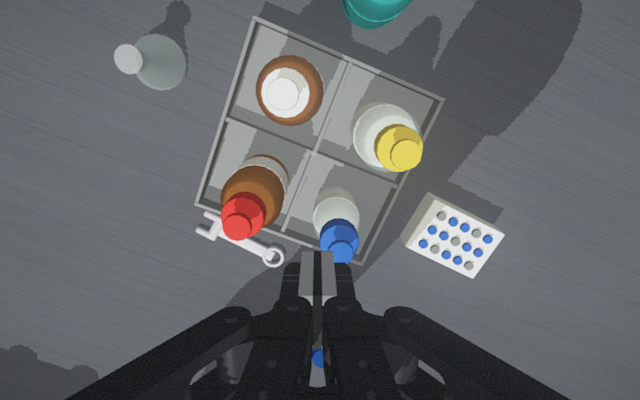

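The wrist view shows knob discs at white (284,94), yellow (405,155), red (238,226) and blue (341,252, just clear of the fingertips). The wrench lies near the red bottle, below the knob heights.

```bash
python3 - <<'E'
from h import *
w=np.load('w1.npz');pose=(w['p'],w['R'])
P={'yellow':((290.4,194),(301.9,156.7),(405,155)),'red':((356.3,201),(326.7,208),(238,226)),'blue':((332.6,188),(348.5,184),(341,252)),'white':((312.6,220.4),(271.9,188),(284,94))}
for k,(a,b,c) in P.items():
    r=ray('wrist',c,pose);x,e=tri([ray('scene',a),ray('side',b),r]);x2,e2=tri([ray('scene',a),r]);y=onz(r,x[2])
    print(k,x.round(4),e,y.round(4),'tool shift cm',(100*(pose[1].T@(y-pose[0]))).round(2))
E
```

```text
yellow [ 0.5921 -0.0293  0.1697] [np.float64(0.9), np.float64(1.2), np.float64(1.0)] [ 0.5917 -0.0284  0.1697] tool shift cm [ 2.04  7.43 17.92]
red [0.4737 0.0789 0.1692] [np.float64(0.2), np.float64(1.0), np.float64(0.8)] [0.4743 0.0794 0.1692] tool shift cm [-4.47 -7.12 17.98]
blue [ 0.4763 -0.024   0.1445] [np.float64(0.9), np.float64(1.6), np.float64(0.8)] [ 0.4768 -0.0233  0.1445] tool shift cm [-8.31  2.41 20.44]
white [0.5967 0.0832 0.169 ] [np.float64(0.9), np.float64(1.4), np.float64(0.7)] [0.5971 0.0838 0.169 ] tool shift cm [ 6.98 -2.65 17.99]
```

```bash
python3 -m creep '[0.7,2.5,2.0,0,0,0,0.7,2.5,2.5,0,0,0,0.65,2.4,2.5,0,0,0,0,0,2.4,0,0,0,0,0,2,0,0,0,0,0,0,0,0,0,0,0,0,0,0,0]'; python3 - <<'E'
from h import *
for n in('scene','side'): cv2.imwrite(f'pics/{n}1.png',arm.camera(n)[:,:,::-1])
a=cv2.imread('pics/scene1.png')[140:260,230:390];b=cv2.imread('pics/side1.png')[110:230,220:380]
cv2.imwrite('pics/z1.png',cv2.resize(np.hstack([a,b]),None,fx=2.5,fy=2.5,interpolation=cv2.INTER_CUBIC))
E
```

```text
t: 2.65
eef_pos: [0.5913, -0.0313, 0.2353]
tool_rot: [[0.92, 0.391, -0.001], [0.391, -0.92, -0.0], [-0.001, -0.0, -1.0]]
ft_force: [0.9, 0.4, 0.2]
finger_gap: -0.0005
grip_force: 0.0
```

View pics/z1.png

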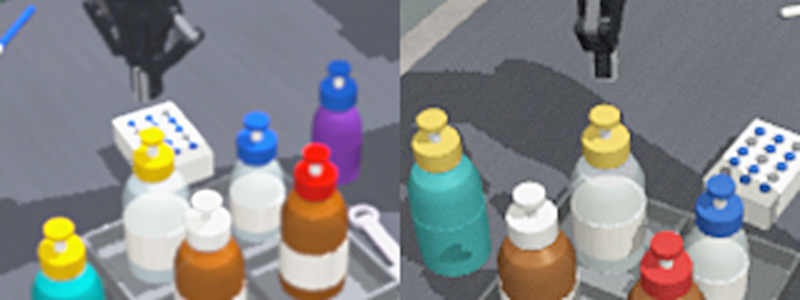

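The tips are centred over the yellow knob in both views, about 40 mm up, so I descend.

```bash
python3 -m creep '[0,0.1,1,0,0,0,0,0.1,1,0,0,0,0,0,1,0,0,0,0,0,0.3,0,0,0,0,0,0.2,0,0,0,0,0,0.2,0,0,0,0,0,0,0,0,0]'
```

```text
t: 3.45
eef_pos: [0.5927, -0.0316, 0.1982]
tool_rot: [[0.92, 0.393, 0.0], [0.393, -0.92, 0.0], [0.0, -0.0, -1.0]]
ft_force: [0.3, -0.2, -0.0]
finger_gap: -0.0002
grip_force: 0.0
```

```bash
python3 -m creep '[0,-0.25,0,0,0,0,0,0,0.1,0,0,0,0,0,0.1,0,0,0,0,0,0.1,0,0,0,0,0,0.1,0,0,0,0,0,0.1,0,0,0,0,0,0.1,0,0,0,0,0,0,0,0,0]'
```

```text
t: 4.25
eef_pos: [0.5917, -0.0293, 0.1922]
tool_rot: [[0.92, 0.393, 0.0], [0.393, -0.92, 0.0], [0.0, -0.0, -1.0]]
ft_force: [-0.7, 0.6, 0.6]
finger_gap: 0.0002
grip_force: 0.9
```

```bash
for i in 1; do python3 -m creep '[0,0,0.1,0,0,0,0,0,0.1,0,0,0,0,0,0.1,0,0,0]' | egrep 'eef|ft'; done; python3 -m creep '[0,0,0.1,0,0,0,0,0,0.1,0,0,0]' | egrep 'eef|ft'; python3 -m creep '[0,0,0.1,0,0,0,0,0,0.1,0,0,0]' | egrep 'eef|ft'
```

```text
eef_pos: [0.5918, -0.0294, 0.1893]
ft_force: [1.1, 0.3, 2.3]
eef_pos: [0.5918, -0.0294, 0.1873]
ft_force: [0.5, 1.0, 2.7]
eef_pos: [0.5917, -0.0293, 0.1853]
ft_force: [0.6, 1.8, 2.1]
```

```bash
for k in 1; do python3 -m creep '[0,0,0.1,0,0,0,0,0,0,0,0,0]' | egrep 'eef|ft'; done; python3 -m creep '[0,0,0.1,0,0,0,0,0,0,0,0,0]' | egrep 'eef|ft'
```

```text
eef_pos: [0.5918, -0.0293, 0.1847]
ft_force: [-0.9, 1.3, 5.5]
eef_pos: [0.5919, -0.0293, 0.184]
ft_force: [-1.4, 1.5, 8.4]
```

Force climbed past the 4.5 N yield point, so the yellow plug is home. I lift clear and go to red.

```bash
python3 -m creep '[0,0,-0.5,0,0,0,0,0,-2,0,0,0,0,0,-3,0,0,0,-1.65,-3.65,0,0,0,0,-1.65,-3.65,0,0,0,0,-1.65,-3.65,0,0,0,0,-1.65,-3.65,0,0,0,0,0,0,0,0,0,0]'; python3 - <<'E'
from h import *
for n in('scene','side'): cv2.imwrite(f'pics/{n}2.png',arm.camera(n)[:,:,::-1])
a=cv2.imread('pics/scene2.png')[140:260,230:390];b=cv2.imread('pics/side2.png')[110:230,220:380]
cv2.imwrite('pics/z2.png',cv2.resize(np.hstack([a,b]),None,fx=2.5,fy=2.5,interpolation=cv2.INTER_CUBIC))
E
```

```text
t: 6.15
eef_pos: [0.4692, 0.0824, 0.238]
tool_rot: [[0.917, 0.399, -0.003], [0.399, -0.917, -0.001], [-0.003, 0.0, -1.0]]
ft_force: [0.5, -0.0, 0.6]
finger_gap: -0.0001
grip_force: 0.0
```

View pics/z2.png

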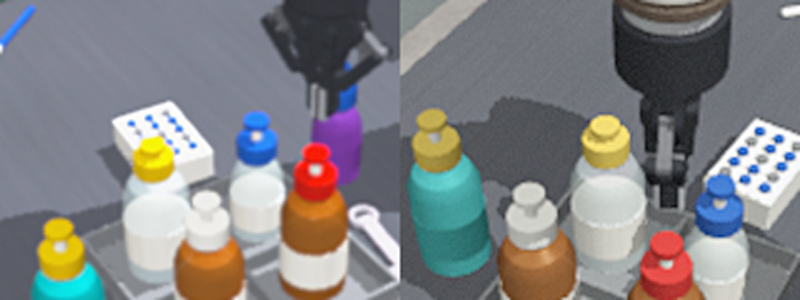

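The yellow knob now sits low on its cap and the bottle has not moved. The tips are over red.

```bash
python3 -m creep '[0,0,1,0,0,0,0,0,1,0,0,0,0,0,0.8,0,0,0,0,0,0.5,0,0,0,0,0,0.2,0,0,0,0,0,0.2,0,0,0,0,0,0,0,0,0]'
```

```text
t: 6.95
eef_pos: [0.4736, 0.079, 0.2012]
tool_rot: [[0.92, 0.393, -0.0], [0.393, -0.92, 0.0], [-0.0, -0.0, -1.0]]
ft_force: [0.1, 1.1, -0.1]
finger_gap: 0.0
grip_force: 0.0
```

On target, so I press red.

```bash
python3 -m creep '[0,0,0.2,0,0,0,0,0,0.2,0,0,0,0,0,0.1,0,0,0,0,0,0.1,0,0,0,0,0,0.1,0,0,0,0,0,0.1,0,0,0,0,0,0.1,0,0,0,0,0,0.1,0,0,0]'| egrep 'eef|ft';  python3 -m creep '[0,0,0.1,0,0,0,0,0,0.1,0,0,0,0,0,0.1,0,0,0]' | egrep 'eef|ft'; python3 -m creep '[0,0,0.1,0,0,0,0,0,0.1,0,0,0]' | egrep 'eef|ft'
```

```text
eef_pos: [0.4736, 0.0789, 0.1913]
ft_force: [0.0, 0.3, 3.4]
eef_pos: [0.4736, 0.0789, 0.1882]
ft_force: [-0.7, -0.9, 2.7]
eef_pos: [0.4736, 0.0789, 0.1862]
ft_force: [-0.3, -1.4, 2.9]
```

```bash
python3 -m creep '[0,0,0.1,0,0,0,0,0,0,0,0,0]' | egrep 'eef|ft'
```

```text
eef_pos: [0.4736, 0.0789, 0.1851]
ft_force: [-0.2, -0.8, 0.9]
```

```bash
python3 -m creep '[0,0,0.1,0,0,0,0,0,0,0,0,0]' | egrep 'eef|ft'; python3 -m creep '[0,0,0.05,0,0,0,0,0,0,0,0,0]' | egrep 'eef|ft'
```

```text
eef_pos: [0.4737, 0.079, 0.1846]
ft_force: [-1.0, -0.6, 6.5]
eef_pos: [0.4738, 0.079, 0.1842]
ft_force: [-1.9, -1.6, 7.2]
```

Red is home as well. On to blue.

```bash
python3 -m creep '[0,0,-0.5,0,0,0,0,0,-1.5,0,0,0,0,0,-2.5,0,0,0,-1.25,3.2,0,0,0,0,-1.25,3.2,0,0,0,0,-1.25,3.15,0,0,0,0,0,0,1.2,0,0,0,0,0,1.2,0,0,0]'; python3 -m creep '[0,0,1,0,0,0,0,0,1,0,0,0,0,0,0,0,0,0,0,0,0,0,0,0]'; python3 - <<'E'
from h import *
for n in('scene','side'): cv2.imwrite(f'pics/{n}3.png',arm.camera(n)[:,:,::-1])
a=cv2.imread('pics/scene3.png')[140:260,230:390];b=cv2.imread('pics/side3.png')[110:230,220:380]
cv2.imwrite('pics/z3.png',cv2.resize(np.hstack([a,b]),None,fx=2.5,fy=2.5,interpolation=cv2.INTER_CUBIC))
E
```

```text
t: 9.65
eef_pos: [0.4771, -0.0243, 0.2051]
tool_rot: [[0.921, 0.391, 0.002], [0.391, -0.921, -0.0], [0.001, 0.001, -1.0]]
ft_force: [-0.3, 1.0, -0.4]
finger_gap: -0.0004
grip_force: 0.0
t: 10.05
eef_pos: [0.4765, -0.0226, 0.1846]
tool_rot: [[0.919, 0.395, -0.001], [0.395, -0.919, 0.001], [-0.0, -0.001, -1.0]]
ft_force: [0.3, 0.5, -0.1]
finger_gap: -0.0003
grip_force: 0.0
```

View pics/z3.png

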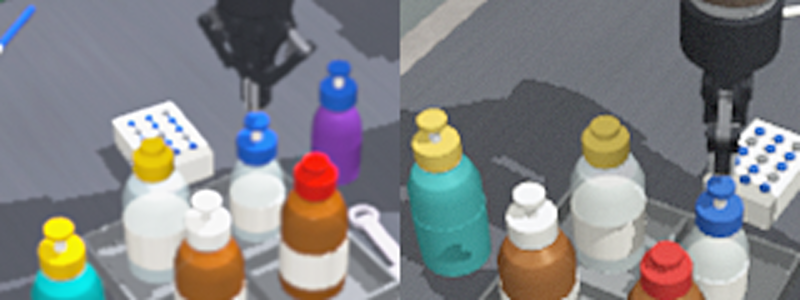

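The red and yellow knobs are down and every bottle is in place. The tips are just above the blue knob, so I press it.

```bash
python3 -m creep '[0,0,0.4,0,0,0,0,0,0.4,0,0,0,0,0,0.2,0,0,0,0,0,0.2,0,0,0,0,0,0.1,0,0,0,0,0,0.1,0,0,0,0,0,0.1,0,0,0]'| egrep 'eef|ft';  python3 -m creep '[0,0,0.1,0,0,0,0,0,0.1,0,0,0,0,0,0.1,0,0,0]' | egrep 'eef|ft'; python3 -m creep '[0,0,0.1,0,0,0,0,0,0.1,0,0,0,0,0,0.1,0,0,0]' | egrep 'eef|ft'
```

```text
eef_pos: [0.4767, -0.0236, 0.1699]
ft_force: [-0.6, 0.2, 2.5]
eef_pos: [0.4766, -0.0236, 0.1668]
ft_force: [-1.6, 1.0, 2.4]
eef_pos: [0.4766, -0.0236, 0.1637]
ft_force: [-0.3, 0.6, 3.3]
```

```bash
python3 -m creep '[0,0,0.1,0,0,0,0,0,0,0,0,0]' | egrep 'eef|ft'
```

```text
eef_pos: [0.4766, -0.0236, 0.1626]
ft_force: [0.5, -0.1, -0.0]
```

```bash
python3 -m creep '[0,0,0.1,0,0,0,0,0,0.1,0,0,0,0,0,0,0,0,0]' | egrep 'eef|ft'; python3 -m creep '[0,0,0.1,0,0,0,0,0,0,0,0,0]' | egrep 'eef|ft'
```

```text
eef_pos: [0.4766, -0.0236, 0.1607]
ft_force: [0.4, 0.1, 0.3]
eef_pos: [0.4767, -0.0236, 0.1599]
ft_force: [-2.2, 0.3, 5.4]
```

```bash
python3 -m creep '[0,0,0.1,0,0,0,0,0,0,0,0,0]' | egrep 'eef|ft'
```

```text
eef_pos: [0.4769, -0.0236, 0.1592]
ft_force: [-2.0, -0.7, 8.2]
```

Blue is home. I retreat upward and check.

```bash
python3 -m creep '[0,0,-0.5,0,0,0,0,0,-1.5,0,0,0,0,0,-3,0,0,0,0,0,-3.5,0,0,0,0,0,-3.5,0,0,0,0,0,-3,0,0,0,0,0,0,0,0,0,0,0,0,0,0,0]'; python3 - <<'E'
from h import *
for n in('scene','side'): cv2.imwrite(f'pics/{n}4.png',arm.camera(n)[:,:,::-1])
a=cv2.imread('pics/scene4.png')[160:320,230:410];b=cv2.imread('pics/side4.png')[140:300,220:400]
cv2.imwrite('pics/z4.png',cv2.resize(np.hstack([a,b]),None,fx=2.2,fy=2.2,interpolation=cv2.INTER_CUBIC))
E
```

```text
t: 13.15
eef_pos: [0.4769, -0.0237, 0.3098]
tool_rot: [[0.92, 0.393, 0.002], [0.393, -0.92, -0.001], [0.001, 0.002, -1.0]]
ft_force: [-0.2, 1.0, -0.7]
finger_gap: -0.0004
grip_force: 0.0
```

View pics/z4.png

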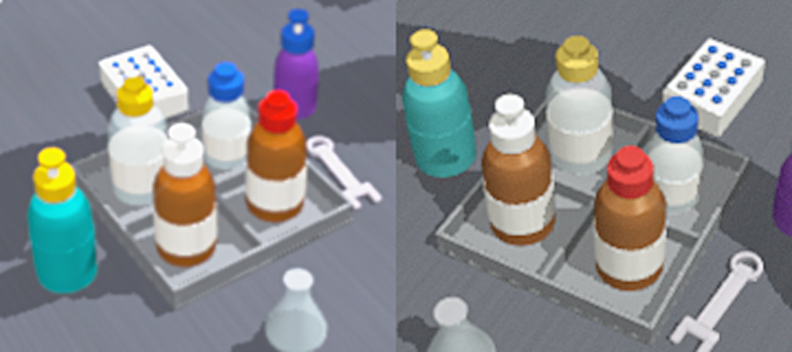

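The yellow, red and blue knobs are down, the white one is still out, and nothing else has moved.

```bash
python3 -c "
from cell import arm
print(arm.finish_job())"
```

```text
the job is handed in; nothing more can be done
None
```

I pressed the yellow, red and blue plugs home in that order, with wrist-force readings of at most about 8 N, left white's plug out with nothing else visibly moved, and handed the job in at about 13 s.

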